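# Fetch the stepped shaft from the parts crate and clamp it in the V-rests

## Task

Lift the straightedge off the parts crate and lay it flat on the bench, clear of the crate. Then pick the stepped steel shaft out of the crate, leaving the other parts in it, and lay it in the two V-rests of the inspection fixture with its plain end (the one without the thin stub) right up against the end stop. Finally swing the hold-down strap over and all the way down onto the shaft's journal and let go.

Things in the scene. Friction and masses are not known exactly. Their poses are not given: they have to be found in the camera images.
- crate: open parts crate of dark sheet steel, fixed to the bench: outside 210 mm (its x) by 250 mm (its y) by 56 mm high, walls and floor 4 mm. Origin at the centre of its underside; at yaw 0 its x points away from the robot, y to the left. The other parts lie 25 mm or more beside the middle of the shaft.
- edge_mid (a point): middle, half-way up, of a plain steel straightedge (bar 260 mm long, 22 mm wide, 13 mm high, 0.4 kg, two drilled holes near each end, solid in the middle) that lies flat across the crate's long rims, over the shaft. Its x runs along the bar, z up. Lying on the bench the point is 6.5 mm high.
- shaft_mid (a point): turned steel stepped shaft, about 0.3 kg: thick middle 24 mm diameter, 62 mm long; 16 mm journals, 32 mm long on the +y end, 28 mm on the -y end; beyond the -y one a thin stub, 10 mm diameter, 14 mm long. The point is on the axis, mid of the thick part; y runs from stub end to plain end. Starts on the crate floor, 16 mm high, y within 0.25 rad of the crate's y.
- shaft_face (a point): middle of the shaft's plain end face (without the stub), 63 mm along +y from shaft_mid.
- fixture: fixture fixed to the bench: base 100 (x) x 175 (y) x 10 mm; two V-rests at y = +46 and -44 mm, 10 mm thick, 44 mm wide, 52 mm high; stop plate at the +y end, 34 mm wide, 61 mm high. The 90 degree Vs, 27 mm wide at the top, hold the 16 mm journals with the axis at x = 0, 50 mm high; 80 mm free between the rests. Origin at the centre of the underside, y towards the stop.
- rest_axis (a point): where shaft_mid lies when the shaft rests in both Vs with its plain end against the stop: fixture x = 0, y = 0, 50 mm high. Its y axis is the direction that the shaft's y must have.
- stop_face (a point): point on the end stop's face where the shaft's plain end touches: fixture x = 0, y = +63 mm, 50 mm high. The face looks to the fixture's -y.
- strap (a joint): hold-down strap, a steel bar hinged beside the -y rest on the fixture's -x side: 0 rad = level over the rest, pointing to fixture +x (on the journal it reads -0.03 to 0.03); grows as it swings up and out to fixture -x; starts at 2.5 to 2.9, stops at 2.95. Hinge axis parallel to fixture y. Stiff hinge (about 1 N at the grip), stays where it is left.
- strap_grip (a point): middle of the black grip block at the free end of the strap, 68 mm from the hinge axis; block 14 mm wide (along fixture y), 13 mm thick, 26 mm long.
- strap_pivot (a point): centre of the strap's hinge: fixture x = -30 mm, y = -44 mm, 65.5 mm high. The grip block moves round it in a circle of 68 mm, in the fixture's x-z plane.
- nut: small plain part that stays in the crate; its origin is the centre of its underside: hex nut, 30 x 35 x 16 mm
- bushing: small plain part that stays in the crate; its origin is the centre of its underside: bronze bushing, 26 mm diameter, 24 mm high
- gear: small plain part that stays in the crate; its origin is the centre of its underside: spur gear, 43 mm diameter, 12 mm high
- bolt: small plain part that stays in the crate; its origin is the centre of its underside: hex bolt, 55 mm long, 18 mm high
- pin_a: small plain part that stays in the crate; its origin is the centre of its underside: plain pin, 12 mm diameter, 55 mm long
- pin_b: small plain part that stays in the crate; its origin is the centre of its underside: plain pin, 10 mm diameter, 50 mm long
Mind the look-alikes: they are no part of the job. Leave any orange look-alike of the part that bears shaft_mid alone.

How it is judged:
By the outcome, as a careful person would: the job done as asked, in the order asked, and still so for the second after the job is handed in, with the robot touching nothing.
It also fails if it takes over 64 s, if anything falls off the work surface, if the arm or the gripper's body presses on something with over 40 N, if the wrist force passes 120 N, or if a joint passes its speed limit or range.

## Robot

A 7-joint arm with a two-finger parallel gripper is mounted at the origin on a cart in front of the work surface, level with it; the furniture and walls round the work are solid. World frame = base frame: x ahead of the robot, y to its left, z up, the work surface at z = 0. Lengths are in m, angles in degrees, forces in N, time in s.
With the tool pointing down it reaches from about 0.425 to 0.875 m from the base axis. Payload 4.7 kg.
Tool frame: the origin (TCP) lies midway between the tips of the shut fingers; the grasp point (between the pads) lies 19 mm behind it; z points along the fingers, y is the line along which they close (so a half turn about z gives the same grasp; the last joint's range is limited). The gripper opens to 87 mm and grips with 3 to 60 N. Pads are 19 mm wide; open, the fingers measure 117 mm over their backs; the gripper's body (75 mm by 190 mm) begins 51 mm behind the grasp point.
Start: joints at [-73.963, 18.392, -4.016, 83.108, 1.295, 78.541, -3.26], TCP at [0.171, 0.627, 0.223] pointing down, gripper open.
Joint ranges: [-163.93, 163.93], [-17.29, 119.83], [-79.2, 71.16], [3.27, 140.29], [-89.18, 269.18], [5.43, 117.66], [-154.24, 154.24]. Speed limits (degrees/s): [147.25, 147.25, 180, 180, 180, 180, 180].

## Interface

Orientations are given as [roll, pitch, yaw] about the fixed x, y, z axes, in that order (R = Rz(yaw) Ry(pitch) Rx(roll)).
In Python, from cell import env gives the robot as it stands. The module is installed in compiled form; this text tells all that it offers.
- The arm moves only by the tool send_rows, never from a script. Its argument "series" is a list of rows, each an object with "travel": the shift along the tool's x, y, z in cm, a list of three; "dr": the turn, a rotation vector about the tool's x, y, z in degrees, a list of three; "claw": the finger opening in cm, from 0 to 8.7. In form: [{"travel": [tx, ty, tz], "dr": [wx, wy, wz], "claw": claw}, ...]. A call has 1 to 12 rows; each row is the pose to reach, as a shift and turn from the pose commanded when the call began, along the tool's axes at that moment; what a row does not reach only later rows make up. A row lasts 1/12 s, in which the tool goes at most 41.7 mm and 7.16 degrees, less where a joint would pass 70% of its speed; a pose out of reach is approached as far as the arm can. A call with a gripper value outside its range is refused whole. The fingers move at their own pace and stop on an object; "grip_force" is the grip in N (left out, the last holds). Time passes only in rows, so rows that repeat a pose let the fingers close. It gives the time, the measured TCP pose, the force and the opening at its end, in the units of the state.
- env.get_obs(): the state, without advancing time (a new reading comes with each control period).
- env.read_camera(name): name is "scene" or "top" or "wrist"; returns the picture (480x640x3 uint8, blue, green, red); there is no depth.
- env.calibration(name): a dict with "fx", "fy", "cx", "cy" (pixels), "cam_to_world" (4x4, takes a point from camera to world coordinates). Camera axes: x right, y down, z forward; pixel columns grow to the right and rows downward; lengths in m; the calibration is good to about 2 mm. The wrist camera is an equidistant fisheye: a pixel r from the principal point sees the ray r / f radians off the axis. A picture is of the moment at which its call begins: read the wrist's pose just before it. calibration takes no time and is no camera call; for the wrist camera it gives the pose at the moment of the call.
- env.sign_off(): hands the job in, once; it reports no verdict.
The state is a dict: "time_s": time; "qpos": joint angles; "joint_velocities": joint speeds; "effort": joint torques, N m; "tool_pos": TCP position; "tool_rot": TCP orientation; "force": force on the tool from outside, world axes, zero at the start; "wrist_torque": the same for the moment, N m; "grip_width": finger opening in m.
Only numpy, scipy, OpenCV 4.12 (cv2) and the standard library are available. Lean on these libraries where they do the work, as an engineer would, in place of code of your own. Each camera call takes 0.05 s, during which the arm holds its last target. There are 200 camera calls.

## Working session

There is one attempt and no reset: what is moved stays moved. The work goes in short steps, Python scripts to look and compute and a tool call to move; the robot and the scene stay as the last step left them, time stands still between calls to the robot, and variables do not carry over. Pictures are saved under pics/ and viewed, on a budget of 10 in all, crops included, one or two more only if the job needs it, and the job is handed in when it is done.

Besides the shell and the picture viewer there is one more tool, called in YAML: its name, and indented under it one key for each argument. send_rows: Moves the arm, as the interface text tells. Its arguments: {"type":"object","properties":{"series":{"type":"array"},"grip_force":{"type":"number"}},"required":["series"]}

```bash
mkdir -p pics; ls; python3 - <<'E'
from cell import env
import cv2,numpy as np
print(env.get_obs())
for n in("top","scene"):
    cv2.imwrite(f"pics/{n}0.png",env.read_camera(n)); c=env.calibration(n); print(n,c)
print(env.calibration("wrist"))
E
```

```text
pics
{'time_s': 0.0, 'qpos': array([-73.96582666,  18.44025618,  -4.01630445,  83.17512098,
         1.29558868,  78.54041534,  -3.26088682]), 'joint_velocities': array([ 0.04970655, -0.04635772, -0.14475448,  0.02399659, -0.02599845,
       -0.04284571,  0.13201402]), 'effort': array([-5.01539198e-04, -4.91292965e+01, -4.03942857e-01, -3.12515938e+01,
       -6.38347096e-02,  4.40697314e-02,  1.77578886e-04]), 'tool_pos': array([0.17060996, 0.62663513, 0.22144614]), 'tool_rot': array([-1.79889487e+02,  6.06971543e-03,  1.64775551e+02]), 'force': array([-0.02790633, -0.20597833, -0.69255111]), 'wrist_torque': array([-0.02594528, -0.02071893, -0.01320451]), 'grip_width': 0.08686118965711467}
top {'fx': 516.426860656971, 'fy': 516.426860656971, 'cx': 316.92162419921954, 'cy': 243.76485390650137, 'cam_to_world': array([[ 0.00667072, -0.98504236,  0.17218317,  0.26835105],
       [-0.99992388, -0.00835797, -0.00907604, -0.02026496],
       [ 0.01037939, -0.17210952, -0.98502314,  1.38615698],
       [ 0.        ,  0.        ,  0.        ,  1.        ]])}
scene {'fx': 498.0644533403403, 'fy': 498.0644533403403, 'cx': 319.28912724074206, 'cy': 239.29205990720726, 'cam_to_world': array([[ 0.91154522, -0.28063528,  0.30054808,  0.1563516 ],
       [-0.41074794, -0.65568415,  0.63353329, -0.7238215 ],
       [ 0.01927282, -0.70094375, -0.71295611,  0.87163045],
       [ 0.        ,  0.        ,  0.        ,  1.        ]])}
{'fx': 371.64829954431775, 'fy': 371.64829954431775, 'cx': 320.5847249776563, 'cy': 239.42413785105038, 'cam_to_world': array([[ 0.26202009,  0.93516722,  0.23834374,  0.10516364],
       [ 0.9650598 , -0.25332781, -0.06696714,  0.64435159],
       [-0.00224638,  0.2475627 , -0.96886927,  0.38384497],
       [ 0.        ,  0.        ,  0.        ,  1.        ]])}
```

View pics/top0.png

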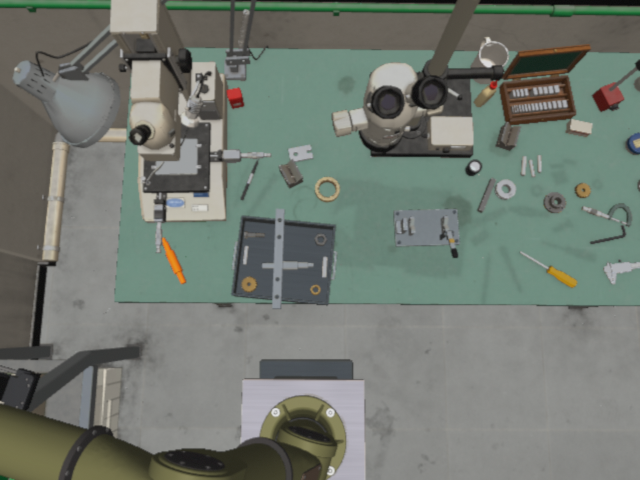

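View pics/scene0.png

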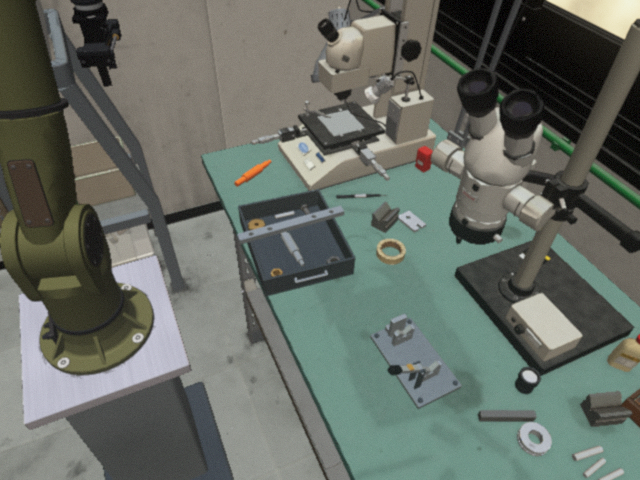

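Top view: crate with corners near (240,217), (335,222), (327,303), (233,297), the straightedge running (280,210)–(277,307), and the shaft at about (262–313,266). The fixture is at (393–460, 210–247), with the strap's black grip at (455,252). The scene view agrees.

```bash
cat > h.py <<'E'
import numpy as np, cv2
from scipy.spatial.transform import Rotation as R
def topix(cal,P,fish=False):
    T=np.linalg.inv(cal["cam_to_world"]); p=T[:3,:3]@np.asarray(P,float)+T[:3,3]
    if fish:
        th=np.arctan2(np.hypot(p[0],p[1]),p[2]); k=th/np.hypot(p[0],p[1])
    else: k=1/p[2]
    return np.array([cal["cx"]+cal["fx"]*k*p[0],cal["cy"]+cal["fy"]*k*p[1]])
def toworld(cal,px,z,fish=False):
    d=(np.asarray(px,float)-[cal["cx"],cal["cy"]])/cal["fx"]
    if fish:
        r=np.hypot(*d); v=np.array([*(d/r*np.sin(r)),np.cos(r)])
    else: v=np.array([*d,1.])
    M=cal["cam_to_world"]; v=M[:3,:3]@v; o=M[:3,3]
    return o+v*(z-o[2])/v[2]
def move(obs,P,rpy):
    "travel (cm) and dr (deg) from measured pose"
    R0=R.from_euler("xyz",obs["tool_rot"],degrees=True); R1=R.from_euler("xyz",rpy,degrees=True)
    return (R0.inv().apply(np.array(P)-obs["tool_pos"])*100).round(2),(R0.inv()*R1).as_rotvec(degrees=True).round(2)
E
python3 - <<'E'
from h import *
from cell import env
c=env.calibration("top")
for n,p,z in [("c1",(240,217),.056),("c2",(335,222),.056),("c3",(327,303),.056),("c4",(233,297),.056),("e1",(280,210),.069),("e2",(277,307),.069),("s1",(262,266),.016),("s2",(313,266),.016),("f1",(393,211),.01),("f2",(460,208),.01),("f3",(460,246),.01),("f4",(397,247),.01),("grip",(455,252),.08)]:
    print(n,toworld(c,p,z)[:2].round(3))
a=cv2.imread("pics/top0.png")
A=cv2.resize(a[200:315,225:340],(460,460),interpolation=3)
B=cv2.resize(a[195:270,385:470],(340,300),interpolation=3)
o=np.zeros((460,800,3),np.uint8);o[:,:460]=A;o[:300,460:]=B;cv2.imwrite("pics/crop0.png",o)
print(move(env.get_obs(),[.5,.1,.33],[180,0,90]),move(env.get_obs(),[.5,.1,.33],[180,0,180]))
E
```

```text
c1 [0.571 0.171]
c2 [ 0.559 -0.08 ]
c3 [ 0.347 -0.059]
c4 [0.36  0.182]
e1 [0.587 0.065]
e2 [0.335 0.068]
s1 [0.446 0.113]
s2 [ 0.447 -0.023]
f1 [ 0.602 -0.241]
f2 [ 0.612 -0.425]
f3 [ 0.506 -0.421]
f4 [ 0.502 -0.25 ]
grip [ 0.478 -0.387]
(array([-45.61, -42.19, -10.77]), array([-8.000e-02,  7.000e-02,  7.477e+01])) (array([-45.61, -42.19, -10.77]), array([-1.000e-01, -1.000e-02, -1.523e+01]))
```

View pics/crop0.png

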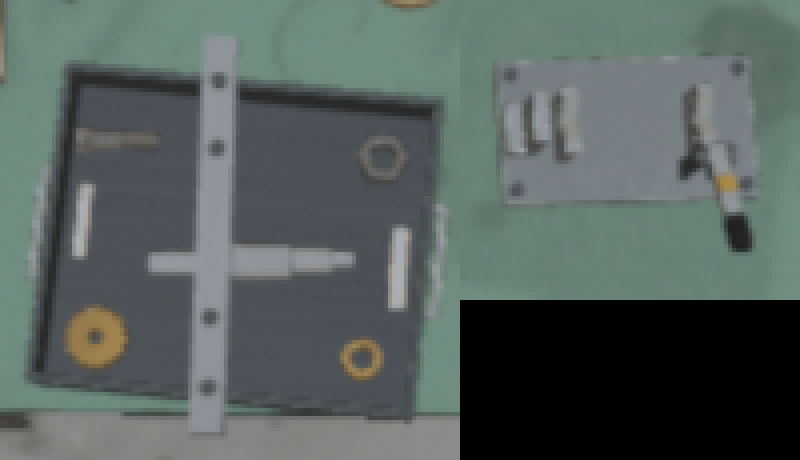

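```bash
python3 - <<'E'
from h import *
from cell import env
print(move(env.get_obs(),[.46,.066,.2],[180,0,180]))
E
```

```text
(array([-42.65, -46.5 ,   2.24]), array([-1.000e-01, -1.000e-02, -1.523e+01]))
```

send_rows:
  series:
    - {"travel": [-42.6, -46.5, 2.2], "dr": [-0.1, 0, -15.2], "claw": 8.7}
    - {"travel": [-42.6, -46.5, 2.2], "dr": [-0.1, 0, -15.2], "claw": 8.7}
    - {"travel": [-42.6, -46.5, 2.2], "dr": [-0.1, 0, -15.2], "claw": 8.7}
    - {"travel": [-42.6, -46.5, 2.2], "dr": [-0.1, 0, -15.2], "claw": 8.7}
    - {"travel": [-42.6, -46.5, 2.2], "dr": [-0.1, 0, -15.2], "claw": 8.7}
    - {"travel": [-42.6, -46.5, 2.2], "dr": [-0.1, 0, -15.2], "claw": 8.7}
    - {"travel": [-42.6, -46.5, 2.2], "dr": [-0.1, 0, -15.2], "claw": 8.7}
    - {"travel": [-42.6, -46.5, 2.2], "dr": [-0.1, 0, -15.2], "claw": 8.7}
    - {"travel": [-42.6, -46.5, 2.2], "dr": [-0.1, 0, -15.2], "claw": 8.7}
    - {"travel": [-42.6, -46.5, 2.2], "dr": [-0.1, 0, -15.2], "claw": 8.7}
    - {"travel": [-42.6, -46.5, 2.2], "dr": [-0.1, 0, -15.2], "claw": 8.7}
    - {"travel": [-42.6, -46.5, 2.2], "dr": [-0.1, 0, -15.2], "claw": 8.7}

```text
time_s: 1.1
tool_pos: [0.3999, 0.1809, 0.2049]
tool_rot: [179.9, 0.0, 180.0]
force: [1.4, 0.7, 0.5]
grip_width: 0.087
```

```bash
python3 - <<'E'
from h import *
from cell import env
o=env.get_obs();print(o["time_s"],o["tool_pos"],o["tool_rot"],o["qpos"],o["joint_velocities"].round(),move(o,[.46,.066,.2],[180,0,180]))
E
```

```text
1.1 [0.39994323 0.18089155 0.20492538] [1.79879639e+02 1.00861249e-02 1.79976855e+02] [-46.04743817  -7.89985057  16.87011877 113.27420386   2.27144277
  74.23364327  60.03358072] [26. -1. 36.  2.  5. -2. 60.] (array([ -6.01, -11.49,   0.47]), array([ 0.12,  0.01, -0.02]))
```

send_rows:
  series:
    - {"travel": [-5.5, -10.5, 0.4], "dr": [0, 0, 0], "claw": 8.7}
    - {"travel": [-5.5, -10.5, 0.4], "dr": [0, 0, 0], "claw": 8.7}
    - {"travel": [-5.5, -10.5, 0.4], "dr": [0, 0, 0], "claw": 8.7}
    - {"travel": [-5.5, -10.5, 0.4], "dr": [0, 0, 0], "claw": 8.7}
    - {"travel": [-5.5, -10.5, 0.4], "dr": [0, 0, 0], "claw": 8.7}
    - {"travel": [-5.5, -10.5, 0.4], "dr": [0, 0, 0], "claw": 8.7}

```text
time_s: 1.6
tool_pos: [0.4541, 0.0786, 0.2006]
tool_rot: [179.9, -0.0, 180.0]
force: [-0.8, -0.0, -0.4]
grip_width: 0.0873
```

```bash
python3 - <<'E'
from h import *
from cell import env
import pickle
o=env.get_obs();print(o["time_s"],o["tool_pos"],o["tool_rot"],o["joint_velocities"].round())
c=env.calibration("wrist");cv2.imwrite("pics/w1.png",env.read_camera("wrist"));pickle.dump((o,c),open("w1.pkl","wb"))
E
```

```text
1.6 [0.45411831 0.07863624 0.20062426] [ 1.79876973e+02 -3.81833482e-02  1.79983882e+02] [-1. -0. -1.  0.  0.  0.  0.]
```

View pics/w1.png

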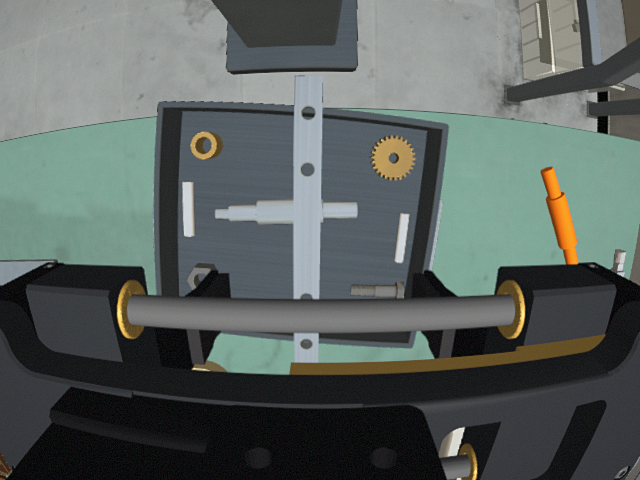

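Wrist view: the bar runs from (309,76) to (305,363). The shaft's plain face is at (357,210), the thick/journal step at (257,212), and the stub tip at (216,213).

```bash
python3 - <<'E'
from h import *
from cell import env
import pickle
o,c=pickle.load(open("w1.pkl","rb"))
W=lambda p,z:toworld(c,p,z,True)[:2].round(4)
for n,p,z in [("near end L",(295,76),.069),("near end R",(323,76),.069),("far L",(291.5,362),.069),("far R",(318,363),.069),("hole",(308,113),.069),("hole2",(307,170),.069),("hole4",(306,344),.069),("face",(357,210),.018),("step",(257,212),.018),("stub",(216,213.5),.016),
 ("crate",(159,103),.056),("crate",(447,124),.056),("crate",(412,346),.056)]: print(n,W(p,z))
print(topix(c,[.5875,.065,.069],True))
E
```

```text
near end L [0.3294 0.0585]
near end R [0.3296 0.0804]
far L [0.5788 0.0515]
far R [0.5796 0.0762]
hole [0.3595 0.0687]
hole2 [0.4047 0.0678]
hole4 [0.5588 0.0654]
face [0.4455 0.113 ]
step [0.4472 0.0182]
stub [ 0.4486 -0.0231]
crate [ 0.3425 -0.0614]
crate [0.3636 0.1856]
crate [0.5712 0.1673]
[306.12558126 369.79028402]
```

```bash
python3 - <<'E'
from h import *
from cell import env
o=env.get_obs()
print(move(o,[.459,.0668,.0585],[180,0,179.1]))
E
```

```text
(array([-0.51, -1.28, 14.22]), array([ 0.12, -0.03,  0.98]))
```

send_rows:
  series:
    - {"travel": [-0.5, -1.3, 4], "dr": [0.1, 0, 1], "claw": 5}
    - {"travel": [-0.5, -1.3, 8], "dr": [0.1, 0, 1], "claw": 5}
    - {"travel": [-0.5, -1.3, 11], "dr": [0.1, 0, 1], "claw": 5}
    - {"travel": [-0.5, -1.3, 13], "dr": [0.1, 0, 1], "claw": 5}
    - {"travel": [-0.5, -1.3, 14.2], "dr": [0.1, 0, 1], "claw": 5}
    - {"travel": [-0.5, -1.3, 14.2], "dr": [0.1, 0, 1], "claw": 5}
    - {"travel": [-0.5, -1.3, 14.2], "dr": [0.1, 0, 1], "claw": 5}
    - {"travel": [-0.5, -1.3, 14.2], "dr": [0.1, 0, 1], "claw": 5}
  grip_force: 40

```text
time_s: 2.32
tool_pos: [0.4603, 0.0664, 0.0599]
tool_rot: [180.0, 0.1, 179.1]
force: [0.0, 1.2, 0.5]
grip_width: 0.0513
```

send_rows:
  series:
    - {"travel": [0, 0, 0], "dr": [0, 0, 0], "claw": 1}
    - {"travel": [0, 0, 0], "dr": [0, 0, 0], "claw": 1}
    - {"travel": [0, 0, 0], "dr": [0, 0, 0], "claw": 1}
    - {"travel": [0, 0, 0], "dr": [0, 0, 0], "claw": 1}
    - {"travel": [0, 0, 0], "dr": [0, 0, 0], "claw": 1}
    - {"travel": [0, 0, 0], "dr": [0, 0, 0], "claw": 1}

```text
time_s: 2.82
tool_pos: [0.4599, 0.0658, 0.0593]
tool_rot: [179.9, 0.1, 179.0]
force: [-0.2, 0.7, 0.9]
grip_width: 0.0214
```

send_rows:
  series:
    - {"travel": [0, 0, -2], "dr": [0, 0, 0], "claw": 1}
    - {"travel": [0, 0, -5], "dr": [0, 0, 0], "claw": 1}
    - {"travel": [-0.5, -2, -7], "dr": [0, 0, -0.9], "claw": 1}
    - {"travel": [-1.5, -6, -7], "dr": [0, 0, -0.9], "claw": 1}
    - {"travel": [-2.5, -10, -7], "dr": [0, 0, -0.9], "claw": 1}
    - {"travel": [-3, -14, -7], "dr": [0, 0, -0.9], "claw": 1}
    - {"travel": [-3, -18, -7], "dr": [0, 0, -0.9], "claw": 1}
    - {"travel": [-3, -21, -7], "dr": [0, 0, -0.9], "claw": 1}
    - {"travel": [-3, -23, -6], "dr": [0, 0, -0.9], "claw": 1}
    - {"travel": [-3, -23, -3], "dr": [0, 0, -0.9], "claw": 1}
    - {"travel": [-3, -23, 0], "dr": [0, 0, -0.9], "claw": 1}
    - {"travel": [-3, -23, 0], "dr": [0, 0, -0.9], "claw": 1}

```text
time_s: 3.82
tool_pos: [0.4799, -0.1644, 0.0533]
tool_rot: [179.9, -0.7, 179.8]
force: [-2.0, 1.3, -5.5]
grip_width: 0.0215
```

```bash
python3 - <<'E'
from h import *
from cell import env
import pickle
o=env.get_obs();print(o["time_s"],o["tool_pos"],o["tool_rot"],o["force"],o["grip_width"])
c=env.calibration("wrist");cv2.imwrite("pics/w2.png",env.read_camera("wrist"));pickle.dump((o,c),open("w2.pkl","wb"))
E
```

```text
3.8167 [ 0.47986772 -0.16435571  0.0532538 ] [179.93373158  -0.67669076 179.79653089] [-1.9926606   1.25004906 -5.54367714] 0.021489234534415688
```

View pics/w2.png

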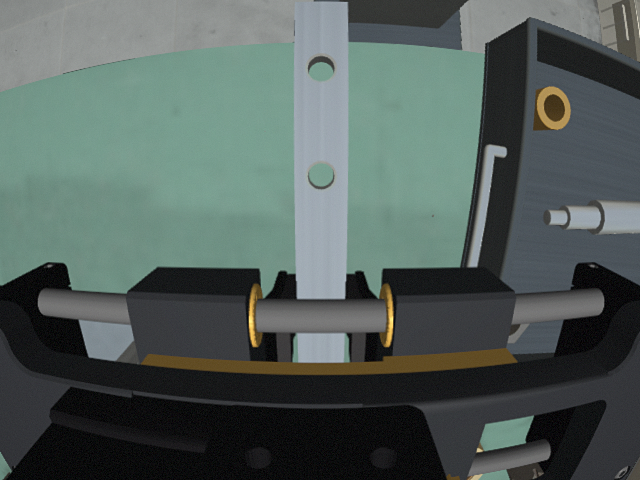

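The bar is held square in the fingers. Its near end is at (320,3) and the bench edge is at about (260,43), so I'll check for overhang.

```bash
python3 - <<'E'
from h import *
from cell import env
import pickle
o,c=pickle.load(open("w2.pkl","rb"))
print(toworld(c,(260,44),0,True),toworld(c,(320,3),.0625,True),toworld(c,(320,68),.0625,True))
c=env.calibration("top");print(toworld(c,(400,304),0),toworld(c,(327,198),0.01))
E
```

```text
[ 3.48720025e-01 -1.99678640e-01  2.77555756e-17] [ 0.34919832 -0.16456254  0.0625    ] [ 0.37896912 -0.16464245  0.0625    ]
[ 0.34897446 -0.25636396  0.        ] [ 0.63682294 -0.05979311  0.01      ]
```

send_rows:
  series:
    - {"travel": [-2.5, 0, 0], "dr": [0, 0, 0], "claw": 1}
    - {"travel": [-2.5, 0, 2], "dr": [0, 0, 0], "claw": 1}
    - {"travel": [-2.5, 0, 3.5], "dr": [0, 0, 0], "claw": 1}
    - {"travel": [-2.5, 0, 4.2], "dr": [0, 0, 0], "claw": 1}
    - {"travel": [-2.5, 0, 4.2], "dr": [0, 0, 0], "claw": 1}
    - {"travel": [-2.5, 0, 4.2], "dr": [0, 0, 0], "claw": 1}
    - {"travel": [-2.5, 0, 4.2], "dr": [0, 0, 0], "claw": 1}

```text
time_s: 4.45
tool_pos: [0.5116, -0.1655, 0.0184]
tool_rot: [-180.0, 0.1, 179.9]
force: [-0.2, -0.8, -3.6]
grip_width: 0.0215
```

send_rows:
  series:
    - {"travel": [0, 0, 0.7], "dr": [0, 0, 0], "claw": 1}
    - {"travel": [0, 0, 1.1], "dr": [0, 0, 0], "claw": 1}
    - {"travel": [0, 0, 1.4], "dr": [0, 0, 0], "claw": 1}
    - {"travel": [0, 0, 1.45], "dr": [0, 0, 0], "claw": 1}
    - {"travel": [0, 0, 1.45], "dr": [0, 0, 0], "claw": 1}

```text
time_s: 4.87
tool_pos: [0.5105, -0.1651, 0.0033]
tool_rot: [179.9, -0.0, 179.9]
force: [-2.5, 1.4, 7.1]
grip_width: 0.0214
```

send_rows:
  series:
    - {"travel": [0, 0, 0], "dr": [0, 0, 0], "claw": 5}
    - {"travel": [0, 0, 0], "dr": [0, 0, 0], "claw": 5}
    - {"travel": [0, 0, 0], "dr": [0, 0, 0], "claw": 5}
    - {"travel": [0, 0, 0], "dr": [0, 0, 0], "claw": 5}
    - {"travel": [0, 0, -2], "dr": [0, 0, 0], "claw": 5}
    - {"travel": [0, 0, -6], "dr": [0, 0, 0], "claw": 5}
    - {"travel": [0, 0, -10], "dr": [0, 0, 0], "claw": 5}
    - {"travel": [0, 0, -14], "dr": [0, 0, 0], "claw": 5}
    - {"travel": [-3, -4, -18], "dr": [0, 0, 0], "claw": 5}
    - {"travel": [-5, -8, -20], "dr": [0, 0, 0], "claw": 5}
    - {"travel": [-7, -12, -20], "dr": [0, 0, 0], "claw": 5}
    - {"travel": [-7, -16, -20], "dr": [0, 0, 0], "claw": 5}

```text
time_s: 5.87
tool_pos: [0.5794, -0.2992, 0.2025]
tool_rot: [-180.0, 0.3, -179.8]
force: [0.2, 0.0, 0.4]
grip_width: 0.0497
```

send_rows:
  series:
    - {"travel": [0, -1, 0], "dr": [0, 0, 0], "claw": 5}
    - {"travel": [0, -1, 0], "dr": [0, 0, 0], "claw": 5}
    - {"travel": [0, -1, 0], "dr": [0, 0, 0], "claw": 5}
    - {"travel": [0, -1, 0], "dr": [0, 0, 0], "claw": 5}

```text
time_s: 6.2
tool_pos: [0.575, -0.3084, 0.1996]
tool_rot: [179.9, -0.0, 179.9]
force: [0.4, -0.5, -0.8]
grip_width: 0.0499
```

```bash
python3 - <<'E'
from h import *
from cell import env
import pickle
o=env.get_obs();print(o["time_s"],o["tool_pos"],o["tool_rot"],o["force"],o["qpos"].round())
c=env.calibration("wrist");cv2.imwrite("pics/w3.png",env.read_camera("wrist"));pickle.dump((o,c),open("w3.pkl","wb"))
E
```

```text
6.2 [ 0.575035   -0.30837303  0.1995866 ] [ 1.79889978e+02 -2.09383374e-02  1.79943032e+02] [ 0.40848384 -0.45746743 -0.79071301] [ -8.  24.  45.  86. -17.  77. 128.]
```

View pics/w3.png

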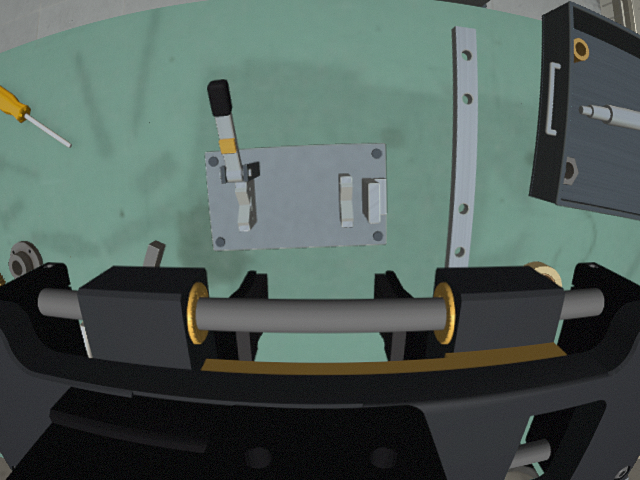

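The straightedge lies flat on the bench at about column 463. Fixture base corners are near (206,152), (386,144), (386,243), (214,250), with bolts at (213,161), (376,153), (376,236), (220,241). The strap grip is at (219,97).

```bash
python3 - <<'E'
from h import *
import pickle
o,c=pickle.load(open("w3.pkl","rb"))
W=lambda p,z:toworld(c,p,z,True)[:2]
for p in [(206,152),(386,144),(386,243),(214,250)]: print(W(p,.01).round(4))
b=np.array([W(p,.01) for p in [(213,161),(376,153),(376,236),(220,241)]]);print(b.round(4),b.mean(0))
a=cv2.imread("pics/w3.png")
cv2.imwrite("pics/crop3.png",cv2.resize(a[70:260,195:400],(800,741))[0:741])
A=cv2.resize(a[70:260,195:400],None,fx=3.1,fy=3.1,interpolation=3);cv2.imwrite("pics/crop3.png",A);print(A.shape)
E
```

```text
[ 0.5095 -0.4192]
[ 0.5037 -0.2465]
[ 0.6006 -0.2436]
[ 0.6079 -0.4163]
[[ 0.5186 -0.4123]
 [ 0.5126 -0.256 ]
 [ 0.5934 -0.2539]
 [ 0.5984 -0.4092]] [ 0.55576782 -0.33286462]
(589, 636, 3)
```

View pics/crop3.png

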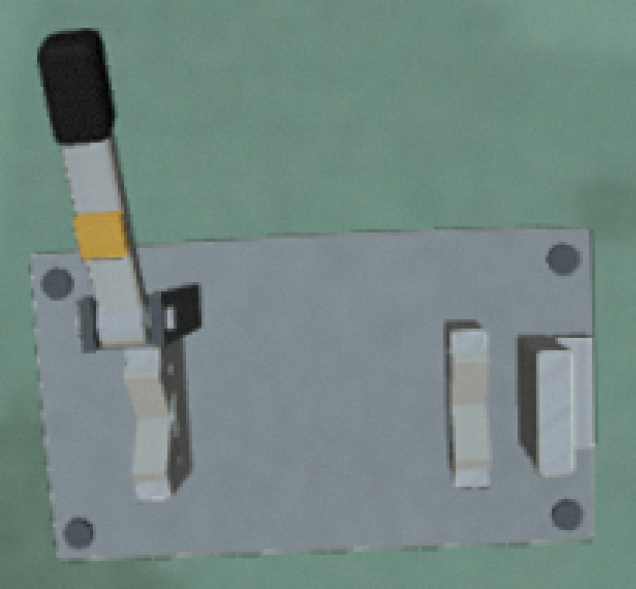

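The crop shows both V-rests, with their top ends at full-image (346.6,176.5)/(347,226.5) and (240.8,182.3)/(244,230.3). The stop's top front edge runs (368.5,183)–(369.5,223).

```bash
python3 - <<'E'
from h import *
import pickle
o,c=pickle.load(open("w3.pkl","rb"))
W=lambda p,z:toworld(c,p,z,True)[:2]
r1=[W((346.6,176.5),.052),W((347,226.5),.052)];r2=[W((240.8,182.3),.052),W((244,230.3),.052)];s=[W((368.5,183),.061),W((369.5,223),.061)]
for r in (r1,r2,s): print(np.round(r,4),np.mean(r,0).round(4))
d=np.mean(r1,0)-np.mean(r2,0);print(np.hypot(*d),np.degrees(np.arctan2(-d[0],d[1])))
th=np.radians(2);Rz=np.array([[np.cos(th),-np.sin(th)],[np.sin(th),np.cos(th)]])
for r,y in((r1,.046),(r2,-.044),(s,.063)): print(np.mean(r,0)-Rz@[0,y])
g=(219,97);print("grip at z.1",W(g,.1))
E
```

```text
[[ 0.532  -0.2867]
 [ 0.5748 -0.2859]] [ 0.5534 -0.2863]
[[ 0.5362 -0.376 ]
 [ 0.578  -0.3749]] [ 0.5571 -0.3754]
[[ 0.5365 -0.2694]
 [ 0.5698 -0.2678]] [ 0.5531 -0.2686]
0.08920481031334188 2.359378246782597
[ 0.55501685 -0.33227588]
[ 0.55554821 -0.33145989]
[ 0.55533115 -0.33155258]
grip at z.1 [ 0.46942199 -0.38069525]
```

```bash
python3 - <<'E'
from h import *
from cell import env
o=env.get_obs()
print(move(o,[.4467,.058,.15],[180,0,-88.7]))
E
```

```text
(array([12.86, 36.58,  5.05]), array([ 9.00e-02,  9.00e-02, -9.13e+01]))
```

send_rows:
  series:
    - {"travel": [1, 3, 0], "dr": [0, 0, -7], "claw": 5}
    - {"travel": [2, 6, 0], "dr": [0, 0, -14], "claw": 5}
    - {"travel": [3, 9, 0], "dr": [0, 0, -21], "claw": 5}
    - {"travel": [4, 12, 0], "dr": [0, 0, -28], "claw": 5}
    - {"travel": [5, 15, 0], "dr": [0, 0, -35], "claw": 5}
    - {"travel": [6, 18, 0], "dr": [0, 0, -42], "claw": 5}
    - {"travel": [7, 21, 0], "dr": [0, 0, -49], "claw": 5}
    - {"travel": [8, 24, 0], "dr": [0, 0, -56], "claw": 5}
    - {"travel": [9, 27, 0], "dr": [0, 0, -63], "claw": 5}
    - {"travel": [10, 30, 0], "dr": [0, 0, -70], "claw": 5}
    - {"travel": [11, 33, 0], "dr": [0, 0, -77], "claw": 5}
    - {"travel": [12, 36, 2], "dr": [0, 0, -84], "claw": 5}

```text
time_s: 7.25
tool_pos: [0.4683, 0.0161, 0.1965]
tool_rot: [-179.6, 0.1, -106.4]
force: [-0.2, 0.3, 1.3]
grip_width: 0.0498
```

send_rows:
  series:
    - {"travel": [-0.8, 0.8, 3], "dr": [0, 0, -7.3], "claw": 5}
    - {"travel": [-0.8, 0.8, 3], "dr": [0, 0, -7.3], "claw": 5}
    - {"travel": [-0.8, 0.8, 3], "dr": [0, 0, -7.3], "claw": 5}
    - {"travel": [-0.8, 0.8, 3], "dr": [0, 0, -7.3], "claw": 5}
    - {"travel": [-0.8, 0.8, 3], "dr": [0, 0, -7.3], "claw": 5}

```text
time_s: 7.67
tool_pos: [0.4626, 0.0262, 0.1654]
tool_rot: [-179.8, 0.0, -99.1]
force: [-0.1, 0.4, 0.6]
grip_width: 0.0499
```

```bash
python3 - <<'E'
from h import *
from cell import env
import pickle
o=env.get_obs();print(o["time_s"],o["tool_pos"],o["tool_rot"],o["qpos"].round())
print(move(o,[.4467,.058,.007],[180,0,-88.7]))
c=env.calibration("wrist");cv2.imwrite("pics/w4.png",env.read_camera("wrist"));pickle.dump((o,c),open("w4.pkl","wb"))
E
```

```text
7.6667 [0.46258589 0.02619779 0.16540874] [-1.79758747e+02  1.48422902e-03 -9.91239413e+01] [-79. -13.  67. 115.  13.  71. 154.]
(array([-2.89,  2.14, 15.83]), array([ -0.24,  -0.02, -10.42]))
```

View pics/w4.png

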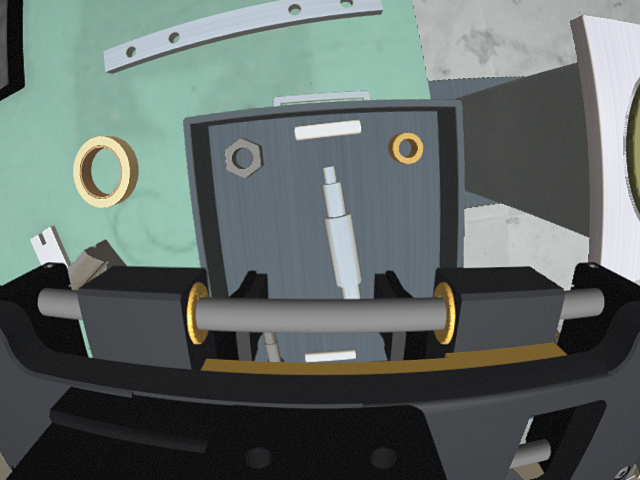

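The view confirms the shaft sits free between the parts, but joint 7 is at its +154° limit. I'll take the opposite grasp (yaw +91°) and turn back.

send_rows:
  series:
    - {"travel": [0, 0, -2], "dr": [0, 0, 7], "claw": 5}
    - {"travel": [0, 0, -2], "dr": [0, 0, 14], "claw": 5}
    - {"travel": [0, 0, -2], "dr": [0, 0, 21], "claw": 5}
    - {"travel": [0, 0, -2], "dr": [0, 0, 28], "claw": 5}
    - {"travel": [0, 0, -2], "dr": [0, 0, 35], "claw": 5}
    - {"travel": [0, 0, -2], "dr": [0, 0, 42], "claw": 5}
    - {"travel": [0, 0, -2], "dr": [0, 0, 49], "claw": 5}
    - {"travel": [0, 0, -2], "dr": [0, 0, 56], "claw": 5}
    - {"travel": [0, 0, -2], "dr": [0, 0, 63], "claw": 5}
    - {"travel": [0, 0, -2], "dr": [0, 0, 70], "claw": 5}
    - {"travel": [0, 0, -2], "dr": [0, 0, 77], "claw": 5}
    - {"travel": [0, 0, -2], "dr": [0, 0, 84], "claw": 5}

```text
time_s: 8.72
tool_pos: [0.4641, 0.022, 0.1863]
tool_rot: [-179.8, 0.4, 176.0]
force: [-0.5, -0.2, 0.1]
grip_width: 0.0501
```

send_rows:
  series:
    - {"travel": [0, 0, 0], "dr": [0, 0, 7], "claw": 5}
    - {"travel": [0, 0, 0], "dr": [0, 0, 14], "claw": 5}
    - {"travel": [0, 0, 0], "dr": [0, 0, 21], "claw": 5}
    - {"travel": [0, 0, 0], "dr": [0, 0, 28], "claw": 5}
    - {"travel": [0, 0, 0], "dr": [0, 0, 35], "claw": 5}
    - {"travel": [0, 0, 0], "dr": [0, 0, 42], "claw": 5}
    - {"travel": [0, 0, 0], "dr": [0, 0, 49], "claw": 5}
    - {"travel": [0, 0, 0], "dr": [0, 0, 56], "claw": 5}
    - {"travel": [0, 0, 0], "dr": [0, 0, 63], "claw": 5}
    - {"travel": [0, 0, 0], "dr": [0, 0, 70], "claw": 5}
    - {"travel": [0, 0, 0], "dr": [0, 0, 77], "claw": 5}
    - {"travel": [0, 0, 0], "dr": [0, 0, 84], "claw": 5}

```text
time_s: 9.72
tool_pos: [0.4641, 0.0221, 0.1862]
tool_rot: [179.7, 0.2, 92.0]
force: [-0.7, -0.1, 0.2]
grip_width: 0.0499
```

```bash
python3 - <<'E'
from h import *
from cell import env
o=env.get_obs();print(o["time_s"],o["tool_pos"],o["tool_rot"],o["qpos"].round())
print(move(o,[.4467,.058,.12],[180,0,91.3]))
import pickle
_,c=pickle.load(open("w4.pkl","rb"))
W=lambda p,z:toworld(c,p,z,True)[:2].round(4)
print(W((329,167),.016),W((337,217),.018),W((348.5,290),.018))
E
```

```text
9.7167 [0.46405684 0.02211153 0.18618606] [179.66504032   0.24849067  92.04349202] [-53.  -7.  45. 113.   5.  72.  -8.]
(array([ 3.68, -1.65,  6.59]), array([0.34, 0.25, 0.74]))
[ 0.4476 -0.0226] [0.4475 0.0202] [0.447  0.0876]
```

send_rows:
  series:
    - {"travel": [2, -0.8, 3], "dr": [0.3, 0.2, 0.9], "claw": 5}
    - {"travel": [3.7, -1.6, 6], "dr": [0.3, 0.2, 0.9], "claw": 5}
    - {"travel": [3.7, -1.6, 7.5], "dr": [0.3, 0.2, 0.9], "claw": 5}
    - {"travel": [3.7, -1.6, 7.5], "dr": [0.3, 0.2, 0.9], "claw": 5}
    - {"travel": [3.7, -1.6, 7.5], "dr": [0.3, 0.2, 0.9], "claw": 5}
    - {"travel": [3.7, -1.6, 7.5], "dr": [0.3, 0.2, 0.9], "claw": 5}
    - {"travel": [3.7, -1.6, 7.5], "dr": [0.3, 0.2, 0.9], "claw": 5}
  grip_force: 50

```text
time_s: 10.3
tool_pos: [0.4479, 0.0586, 0.1121]
tool_rot: [179.8, -0.0, 91.6]
force: [-0.5, 0.3, 0.3]
grip_width: 0.0501
```

```bash
python3 - <<'E'
from h import *
from cell import env
o=env.get_obs();print(o["time_s"],o["tool_pos"],o["tool_rot"],o["joint_velocities"].round(1))
print(move(o,[.4469,.0585,.007],[180,0,91.0]))
E
```

```text
10.3 [0.44792333 0.05857216 0.1120665 ] [ 1.79840804e+02 -3.65717148e-02  9.15511881e+01] [-1.  -0.3  0.6  0.2 -0.1 -0.2  0. ]
(array([-1.000e-02, -1.300e-01,  1.051e+01]), array([ 0.16, -0.04,  0.55]))
```

send_rows:
  series:
    - {"travel": [0, -0.1, 3.5], "dr": [0.1, 0, 0.5], "claw": 5}
    - {"travel": [0, -0.1, 7], "dr": [0.1, 0, 0.5], "claw": 5}
    - {"travel": [0, -0.1, 9], "dr": [0.1, 0, 0.5], "claw": 5}
    - {"travel": [0, -0.1, 10], "dr": [0.1, 0, 0.5], "claw": 5}
    - {"travel": [0, -0.1, 10.3], "dr": [0.1, 0, 0.5], "claw": 5}
    - {"travel": [0, -0.1, 10.3], "dr": [0.1, 0, 0.5], "claw": 5}
    - {"travel": [0, -0.1, 10.3], "dr": [0.1, 0, 0.5], "claw": 5}
    - {"travel": [0, -0.1, 10.3], "dr": [0.1, 0, 0.5], "claw": 5}

```text
time_s: 10.97
tool_pos: [0.4468, 0.0597, 0.009]
tool_rot: [179.9, -0.1, 91.2]
force: [1.3, 0.2, -0.3]
grip_width: 0.05
```

send_rows:
  series:
    - {"travel": [0, 0, 0], "dr": [0, 0, 0], "claw": 3}
    - {"travel": [0, 0, 0], "dr": [0, 0, 0], "claw": 2.6}
    - {"travel": [0, 0, 0], "dr": [0, 0, 0], "claw": 1.5}
    - {"travel": [0, 0, 0], "dr": [0, 0, 0], "claw": 1.5}
    - {"travel": [0, 0, 0], "dr": [0, 0, 0], "claw": 1.5}
    - {"travel": [0, 0, 0], "dr": [0, 0, 0], "claw": 1.5}
    - {"travel": [0, 0, 0], "dr": [0, 0, 0], "claw": 1.5}

```text
time_s: 11.55
tool_pos: [0.4457, 0.0593, 0.0077]
tool_rot: [-179.9, -0.0, 91.2]
force: [1.5, 0.7, 1.8]
grip_width: 0.0229
```

send_rows:
  series:
    - {"travel": [0, 0, -2], "dr": [0, 0, 0], "claw": 1.5}
    - {"travel": [0, 0, -5], "dr": [0, 0, 0], "claw": 1.5}
    - {"travel": [0, 0, -9], "dr": [0, 0, 0], "claw": 1.5}
    - {"travel": [0, 0, -12], "dr": [0, 0, 0], "claw": 1.5}
    - {"travel": [-3, 0.8, -13], "dr": [0, 0, 0], "claw": 1.5}
    - {"travel": [-6.5, 1.7, -13], "dr": [0, 0, 0], "claw": 1.5}
    - {"travel": [-10, 2.7, -13], "dr": [0, 0, 0], "claw": 1.5}
    - {"travel": [-13.5, 3.7, -13], "dr": [0, 0, 0], "claw": 1.5}
    - {"travel": [-17, 4.7, -13], "dr": [0, 0, 0], "claw": 1.5}
    - {"travel": [-20.5, 5.7, -13], "dr": [0, 0, 0], "claw": 1.5}
    - {"travel": [-24, 6.7, -13], "dr": [0, 0, 0], "claw": 1.5}
    - {"travel": [-27, 7.5, -13], "dr": [0, 0, 0], "claw": 1.5}

```text
time_s: 12.55
tool_pos: [0.5256, -0.2112, 0.1364]
tool_rot: [-179.8, 0.0, 91.2]
force: [0.7, -0.6, -3.1]
grip_width: 0.023
```

```bash
python3 - <<'E'
from h import *
from cell import env
o=env.get_obs();print(o["time_s"],o["tool_pos"],o["tool_rot"],o["force"],o["grip_width"],o["joint_velocities"].round(1))
print(move(o,[.5552,-.3282,.13],[180,0,92.0]))
E
```

```text
12.55 [ 0.52564354 -0.21119417  0.13641775] [-1.79798456e+02  4.38980594e-02  9.11566719e+01] [ 0.66500952 -0.59856434 -3.05912203] 0.023005731826583456 [ 57.   38.9  -8.7 -30.7 -33.6  11.   53. ]
(array([-11.76,   2.72,   0.64]), array([-0.2 ,  0.04, -0.84]))
```

send_rows:
  series:
    - {"travel": [-3, 0.7, 0.3], "dr": [-0.2, 0, -0.8], "claw": 1.5}
    - {"travel": [-6, 1.4, 0.6], "dr": [-0.2, 0, -0.8], "claw": 1.5}
    - {"travel": [-8.5, 2, 0.6], "dr": [-0.2, 0, -0.8], "claw": 1.5}
    - {"travel": [-10, 2.4, 0.6], "dr": [-0.2, 0, -0.8], "claw": 1.5}
    - {"travel": [-11, 2.6, 0.6], "dr": [-0.2, 0, -0.8], "claw": 1.5}
    - {"travel": [-11, 2.6, 0.6], "dr": [-0.2, 0, -0.8], "claw": 1.5}
    - {"travel": [-11, 2.6, 0.6], "dr": [-0.2, 0, -0.8], "claw": 1.5}
    - {"travel": [-11, 2.6, 0.6], "dr": [-0.2, 0, -0.8], "claw": 1.5}
    - {"travel": [-11, 2.6, 0.6], "dr": [-0.2, 0, -0.8], "claw": 1.5}

```text
time_s: 13.3
tool_pos: [0.5543, -0.3169, 0.1309]
tool_rot: [179.9, -0.1, 92.1]
force: [-0.2, 0.2, -3.8]
grip_width: 0.0229
```

```bash
python3 - <<'E'
from h import *
from cell import env
import pickle
o=env.get_obs();print(o["time_s"],o["tool_pos"],o["tool_rot"],o["force"],o["qpos"].round())
print(move(o,[.5552,-.3282,.075],[180,0,92.0]))
c=env.calibration("wrist");cv2.imwrite("pics/w5.png",env.read_camera("wrist"));pickle.dump((o,c),open("w5.pkl","wb"))
E
```

```text
13.3 [ 0.55434611 -0.31693332  0.13089613] [ 1.79926914e+02 -8.12616258e-02  9.20657448e+01] [-0.21895904  0.22169543 -3.78450472] [-14.  29.  55.  93. -25.  71.  48.]
(array([-1.14,  0.04,  5.59]), array([ 0.07, -0.08,  0.07]))
```

View pics/w5.png

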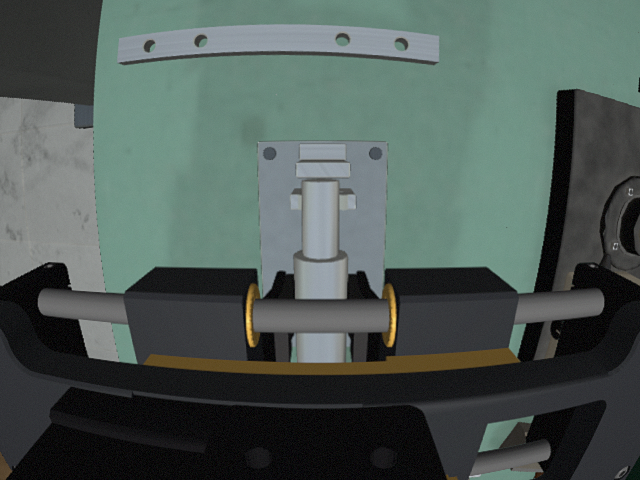

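The shaft is held straight, with its plain end at (321,180) pointing at the stop (296–350 columns, rows 162–178). I'll check it against the expected geometry.

```bash
python3 - <<'E'
from h import *
import pickle
o,c=pickle.load(open("w5.pkl","rb"))
W=lambda p,z:toworld(c,p,z,True).round(4)
print("face top",W((320,181),.147),"journal L/R",W((302,220),.139),W((340,220),.139),"thick L/R",W((294,270),.139),W((347,270),.139))
print("stop top front",W((296,177),.061),W((350,177),.061),"rest",W((291,196),.052),W((355,196),.052))
R0=R.from_euler("xyz",o["tool_rot"],degrees=True).as_matrix()
print("expected face", o["tool_pos"]+R0@[.063-.0088,0,-.0083])
th=np.radians(2.05);print("stop",[.5553-.063*np.sin(th),-.332+.063*np.cos(th)])
E
```

```text
face top [ 0.5516 -0.2636  0.147 ] journal L/R [ 0.5446 -0.2812  0.139 ] [ 0.5607 -0.2806  0.139 ] thick L/R [ 0.5416 -0.3037  0.139 ] [ 0.5649 -0.3028  0.139 ]
stop top front [ 0.5367 -0.2696  0.061 ] [ 0.5705 -0.2683  0.061 ] rest [ 0.5332 -0.2829  0.052 ] [ 0.5751 -0.2814  0.052 ]
expected face [ 0.55238225 -0.26278074  0.13927299]
stop [np.float64(0.553046388171503), np.float64(-0.2690403205716035)]
```

send_rows:
  series:
    - {"travel": [-1.15, 0.1, 2], "dr": [0, 0, 0], "claw": 1.5}
    - {"travel": [-1.15, 0.1, 4], "dr": [0, 0, 0], "claw": 1.5}
    - {"travel": [-1.15, 0.1, 6], "dr": [0, 0, 0], "claw": 1.5}
    - {"travel": [-1.15, 0.1, 7.3], "dr": [0, 0, 0], "claw": 1.5}
    - {"travel": [-1.15, 0.1, 7.3], "dr": [0, 0, 0], "claw": 1.5}
    - {"travel": [-1.15, 0.1, 7.3], "dr": [0, 0, 0], "claw": 1.5}
    - {"travel": [-1.15, 0.1, 7.3], "dr": [0, 0, 0], "claw": 1.5}
    - {"travel": [-1.15, 0.1, 7.3], "dr": [0, 0, 0], "claw": 1.5}

```text
time_s: 14.02
tool_pos: [0.5568, -0.3306, 0.06]
tool_rot: [179.8, 0.1, 92.0]
force: [0.6, 0.6, -2.8]
grip_width: 0.0227
```

```bash
python3 - <<'E'
from h import *
from cell import env
o=env.get_obs();print(o["time_s"],o["tool_pos"],o["tool_rot"],o["force"],o["wrist_torque"])
print(move(o,[.5552,-.3282,.0417],[180,0,92.05]))
E
```

```text
14.0167 [ 0.55676832 -0.33058049  0.05998479] [1.79766429e+02 7.25037761e-02 9.19922117e+01] [ 0.63689844  0.57032901 -2.82271388] [-0.03830652  0.01978164 -0.01424282]
(array([ 0.25, -0.16,  1.83]), array([ 0.23,  0.07, -0.06]))
```

send_rows:
  series:
    - {"travel": [0.3, -0.1, 0], "dr": [0.2, 0, 0], "claw": 1.5}
    - {"travel": [0.3, -0.1, 0.6], "dr": [0.2, 0, 0], "claw": 1.5}
    - {"travel": [0.3, -0.1, 1], "dr": [0.2, 0, 0], "claw": 1.5}
    - {"travel": [0.3, -0.1, 1.4], "dr": [0.2, 0, 0], "claw": 1.5}
    - {"travel": [0.3, -0.1, 1.6], "dr": [0.2, 0, 0], "claw": 1.5}
    - {"travel": [0.3, -0.1, 1.7], "dr": [0.2, 0, 0], "claw": 1.5}
    - {"travel": [0.3, -0.1, 1.7], "dr": [0.2, 0, 0], "claw": 1.5}

```text
time_s: 14.6
tool_pos: [0.5561, -0.3271, 0.0419]
tool_rot: [180.0, 0.0, 92.0]
force: [2.8, 0.7, 0.4]
grip_width: 0.0228
```

send_rows:
  series:
    - {"travel": [0, 0, 0.05], "dr": [0, 0, 0], "claw": 1.5}
    - {"travel": [0.1, 0, 0.05], "dr": [0, 0, 0], "claw": 1.5}
    - {"travel": [0.2, 0, 0.05], "dr": [0, 0, 0], "claw": 1.5}
    - {"travel": [0.25, 0, 0.05], "dr": [0, 0, 0], "claw": 1.5}
    - {"travel": [0.25, 0, 0.05], "dr": [0, 0, 0], "claw": 1.5}
    - {"travel": [0.25, 0, 0.05], "dr": [0, 0, 0], "claw": 1.5}

```text
time_s: 15.1
tool_pos: [0.556, -0.3264, 0.0419]
tool_rot: [179.9, 0.2, 92.0]
force: [5.0, -2.2, 1.9]
grip_width: 0.0229
```

send_rows:
  series:
    - {"travel": [0.05, 0, 0], "dr": [0, 0, 0], "claw": 1.5}
    - {"travel": [0.1, 0, 0], "dr": [0, 0, 0], "claw": 1.5}
    - {"travel": [0.1, 0, 0], "dr": [0, 0, 0], "claw": 1.5}
    - {"travel": [0.1, 0, 0], "dr": [0, 0, 0], "claw": 1.5}

```text
time_s: 15.43
tool_pos: [0.5559, -0.3256, 0.042]
tool_rot: [179.9, 0.2, 91.9]
force: [4.8, -2.4, 1.5]
grip_width: 0.0231
```

send_rows:
  series:
    - {"travel": [0.1, 0.05, 0], "dr": [0, 0, 0], "claw": 1.5}
    - {"travel": [0.15, 0.05, 0], "dr": [0, 0, 0], "claw": 1.5}
    - {"travel": [0.2, 0.05, 0], "dr": [0, 0, 0], "claw": 1.5}
    - {"travel": [0.2, 0.05, 0], "dr": [0, 0, 0], "claw": 1.5}

```text
time_s: 15.77
tool_pos: [0.556, -0.3233, 0.0418]
tool_rot: [180.0, 0.2, 91.9]
force: [4.5, -2.8, 1.7]
grip_width: 0.0229
```

send_rows:
  series:
    - {"travel": [0.1, 0, 0], "dr": [0, 0, 0], "claw": 1.5}
    - {"travel": [0.15, 0, 0], "dr": [0, 0, 0], "claw": 1.5}
    - {"travel": [0.2, 0, 0], "dr": [0, 0, 0], "claw": 1.5}
    - {"travel": [0.2, 0, 0], "dr": [0, 0, 0], "claw": 1.5}

```text
time_s: 16.1
tool_pos: [0.5559, -0.3226, 0.0418]
tool_rot: [179.9, 0.3, 91.9]
force: [4.9, -5.6, -0.7]
grip_width: 0.0225
```

send_rows:
  series:
    - {"travel": [0.1, 0, 0], "dr": [0, 0, 0], "claw": 1.5}
    - {"travel": [0.2, 0, 0], "dr": [0, 0, 0], "claw": 1.5}
    - {"travel": [0.2, 0, 0], "dr": [0, 0, 0], "claw": 1.5}
    - {"travel": [0.2, 0, 0], "dr": [0, 0, 0], "claw": 1.5}
    - {"travel": [0.2, 0, 0], "dr": [0, 0, 0], "claw": 1.5}

```text
time_s: 16.52
tool_pos: [0.5557, -0.3226, 0.0421]
tool_rot: [179.9, 0.5, 91.8]
force: [6.1, -8.3, -0.4]
grip_width: 0.0226
```

send_rows:
  series:
    - {"travel": [0, 0, 0], "dr": [0, 0, 0], "claw": 4.5}
    - {"travel": [0, 0, 0], "dr": [0, 0, 0], "claw": 4.5}
    - {"travel": [0, 0, 0], "dr": [0, 0, 0], "claw": 4.5}
    - {"travel": [0, 0, 0], "dr": [0, 0, 0], "claw": 4.5}
    - {"travel": [0, 0, 0], "dr": [0, 0, 0], "claw": 4.5}
    - {"travel": [0, 0, -2], "dr": [0, 0, 0], "claw": 4.5}
    - {"travel": [0, 0, -5], "dr": [0, 0, 0], "claw": 4.5}
    - {"travel": [0, 0, -9], "dr": [0, 0, 0], "claw": 4.5}
    - {"travel": [0, 0, -13], "dr": [0, 0, 0], "claw": 4.5}
    - {"travel": [0, 0, -15], "dr": [0, 0, 0], "claw": 4.5}
    - {"travel": [-3, 0, -15], "dr": [0, 0, 0], "claw": 4.5}
    - {"travel": [-6, 0, -15], "dr": [0, 0, 0], "claw": 4.5}

```text
time_s: 17.52
tool_pos: [0.5597, -0.3756, 0.1929]
tool_rot: [179.9, -0.0, 92.3]
force: [-0.5, -0.7, -0.4]
grip_width: 0.0447
```

```bash
python3 - <<'E'
from h import *
from cell import env
import pickle
o=env.get_obs();print(o["time_s"],o["tool_pos"],o["tool_rot"],o["force"],o["qpos"].round())
c=env.calibration("wrist");a=env.read_camera("wrist");pickle.dump((o,c),open("w6.pkl","wb"))
b=env.read_camera("scene");cv2.imwrite("pics/s6.png",b)
oo=np.zeros((480,800,3),np.uint8);oo[:400,:400]=cv2.resize(a[80:280,220:420],(400,400),interpolation=3);oo[:400,400:]=cv2.resize(b[300:420,360:480],(400,400),interpolation=3);cv2.imwrite("pics/c6.png",oo);cv2.imwrite("pics/w6.png",a)
E
```

```text
17.5167 [ 0.55972258 -0.37563139  0.19285204] [ 1.79892843e+02 -3.92637177e-02  9.23282516e+01] [-0.52595971 -0.73272428 -0.43192477] [ -7.  31.  56.  83. -26.  79.  52.]
```

View pics/c6.png

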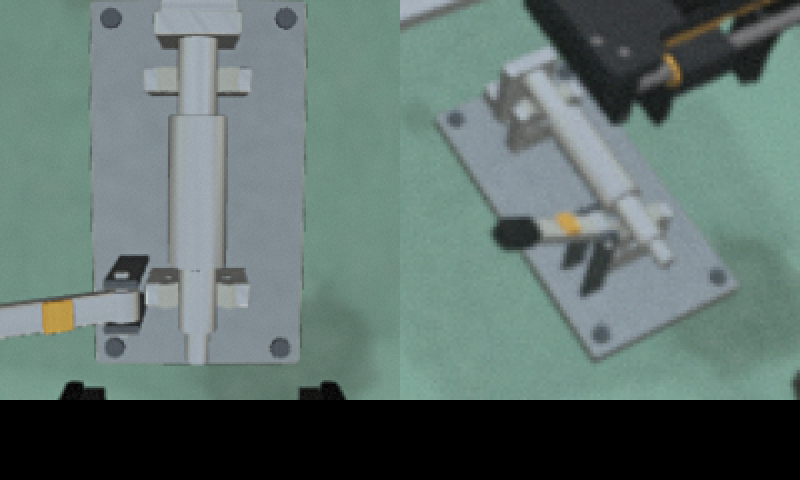

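The shaft is seated in both Vs with its plain end on the stop (crop: face at (197,37)). The strap is still swung out. I'll work out its angle from the w3 picture.

```bash
cat >> h.py <<'E'
F0=np.array([.5553,-.332]);TH=np.radians(2.05);FR=np.array([[np.cos(TH),-np.sin(TH)],[np.sin(TH),np.cos(TH)]])
def fix(x,y,z): return np.array([*(F0+FR@[x,y]),z])
def grip(a,r=.068): return fix(-.030+r*np.cos(a),-.044,.0655+r*np.sin(a))
E
python3 - <<'E'
from h import *
from cell import env
import pickle
o,c=pickle.load(open("w3.pkl","rb"))
for a in np.arange(2.5,2.95,.1): print(round(a,2),topix(c,grip(a),True).round(1),"tip",topix(c,grip(a,.081),True).round(1),"inner",topix(c,grip(a,.055),True).round(1),grip(a).round(4))
o=env.get_obs()
print(move(o,grip(2.6)+[0,0,.08-.019],[180,0,2]))
E
```

```text
2.5 [219. 100.] tip [215.5  83.9] inner [222.4 115.4] [ 0.4725 -0.379   0.1062]
2.6 [220.9  95.7] tip [218.   79.1] inner [223.8 111.7] [ 0.4687 -0.3791  0.1006]
2.7 [222.9  92.5] tip [220.5  75.7] inner [225.3 108.9] [ 0.4655 -0.3792  0.0946]
2.8 [224.9  90.3] tip [223.   73.5] inner [226.9 106.8] [ 0.4629 -0.3793  0.0883]
2.9 [226.9  89. ] tip [225.5  72.4] inner [228.5 105.5] [ 0.4609 -0.3794  0.0818]
(array([ 0.65, -8.55,  3.  ]), array([4.000e-02, 3.400e-01, 8.961e+01]))
```

send_rows:
  series:
    - {"travel": [0, -0.7, 0], "dr": [0, 0, 7], "claw": 4.5}
    - {"travel": [0, -1.4, 0], "dr": [0, 0, 14], "claw": 4.5}
    - {"travel": [0, -2.1, 0], "dr": [0, 0, 21], "claw": 4.5}
    - {"travel": [0, -2.8, 0], "dr": [0, 0, 28], "claw": 4.5}
    - {"travel": [0, -3.5, 0], "dr": [0, 0, 35], "claw": 4.5}
    - {"travel": [0, -4.2, 0], "dr": [0, 0, 42], "claw": 4.5}
    - {"travel": [0, -4.9, 0], "dr": [0, 0, 49], "claw": 4.5}
    - {"travel": [0, -5.6, 0], "dr": [0, 0, 56], "claw": 4.5}
    - {"travel": [0, -6.3, 0], "dr": [0, 0, 63], "claw": 4.5}
    - {"travel": [0, -7, 0], "dr": [0, 0, 70], "claw": 4.5}
    - {"travel": [0, -7.7, 0], "dr": [0, 0, 77], "claw": 4.5}
    - {"travel": [0, -8.3, 0], "dr": [0, 0, 84], "claw": 4.5}
  grip_force: 10

```text
time_s: 18.62
tool_pos: [0.4734, -0.3797, 0.1905]
tool_rot: [-179.9, 0.1, 7.6]
force: [-0.8, -0.7, 0.0]
grip_width: 0.0452
```

send_rows:
  series:
    - {"travel": [0, 0, 1], "dr": [0, 0, 5.6], "claw": 4.5}
    - {"travel": [0, 0, 2], "dr": [0, 0, 5.6], "claw": 4.5}
    - {"travel": [0, 0, 2], "dr": [0, 0, 5.6], "claw": 4.5}
    - {"travel": [0, 0, 2], "dr": [0, 0, 5.6], "claw": 4.5}
    - {"travel": [0, 0, 2], "dr": [0, 0, 5.6], "claw": 4.5}

```text
time_s: 19.03
tool_pos: [0.4743, -0.3802, 0.171]
tool_rot: [-180.0, 0.1, 2.5]
force: [-0.3, -0.7, -0.3]
grip_width: 0.0449
```

```bash
python3 - <<'E'
from h import *
from cell import env
import pickle
o=env.get_obs();print(o["time_s"],o["tool_pos"],o["tool_rot"],o["qpos"].round())
print(move(o,[.471,-.379,.09],[180,0,2]))
c=env.calibration("wrist");cv2.imwrite("pics/w7.png",env.read_camera("wrist"))
for a in(2.5,2.55,2.6):print(topix(c,grip(a),True))
E
```

```text
19.0333 [ 0.47434378 -0.38020889  0.17096135] [-1.79998460e+02  1.23628005e-01  2.49400548e+00] [-16.  28.  69.  95. -27.  76. -30.]
(array([-0.31, -0.14,  8.1 ]), array([-0.  ,  0.12,  0.49]))
[317.93150073 255.2164057 ]
[317.94013906 256.87161142]
[317.95090321 258.23433258]
```

View pics/w7.png

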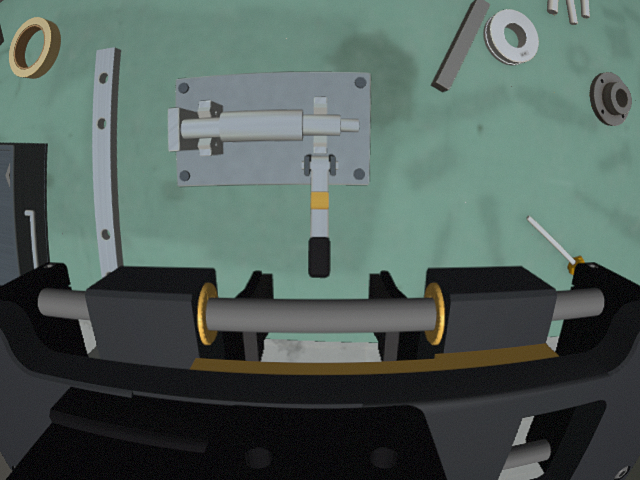

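The grip block is at (319,257), centred between the fingers, which matches θ≈2.55.

send_rows:
  series:
    - {"travel": [-0.3, 0, 3], "dr": [0, 0.1, 0.5], "claw": 4}
    - {"travel": [-0.3, 0, 5.5], "dr": [0, 0.1, 0.5], "claw": 3.5}
    - {"travel": [-0.3, 0, 7], "dr": [0, 0.1, 0.5], "claw": 3.5}
    - {"travel": [-0.3, 0, 8], "dr": [0, 0.1, 0.5], "claw": 3.5}
    - {"travel": [-0.3, 0, 8], "dr": [0, 0.1, 0.5], "claw": 3.5}
    - {"travel": [-0.3, 0, 8], "dr": [0, 0.1, 0.5], "claw": 3.5}
    - {"travel": [-0.3, 0, 8], "dr": [0, 0.1, 0.5], "claw": 0.8}
    - {"travel": [-0.3, 0, 8], "dr": [0, 0.1, 0.5], "claw": 0.8}
    - {"travel": [-0.3, 0, 8], "dr": [0, 0.1, 0.5], "claw": 0.8}
    - {"travel": [-0.3, 0, 8], "dr": [0, 0.1, 0.5], "claw": 0.8}
    - {"travel": [-0.3, 0, 8], "dr": [0, 0.1, 0.5], "claw": 0.8}

```text
time_s: 20.0
tool_pos: [0.4712, -0.3793, 0.0913]
tool_rot: [-179.9, 0.0, 1.9]
force: [-1.5, 3.4, 3.6]
grip_width: 0.0141
```

```bash
python3 - <<'E'
from h import *
from cell import env
o=env.get_obs();print(o["time_s"],o["tool_pos"],o["tool_rot"],o["qpos"].round(1),o["force"],o["grip_width"])
p0=o["tool_pos"]-grip(2.55)
R0=R.from_euler("xyz",o["tool_rot"],degrees=True)
for a in np.linspace(2.55,0,18): print(round(a,2),(R0.inv().apply(grip(a)-grip(2.55))*100).round(1))
print(p0)
E
```

```text
20.0 [ 0.47117915 -0.37931085  0.09125266] [-1.79858427e+02  4.67566418e-03  1.91713662e+00] [-13.3  32.2  65.1 100.3 -31.4  68.3 -27.3] [-1.46363338  3.36851063  3.57381059] 0.01405932810811003
2.55 [0. 0. 0.]
2.4 [ 0.6 -0.  -0.8]
2.25 [ 1.4 -0.  -1.5]
2.1 [ 2.2 -0.  -2.1]
1.95 [ 3.1 -0.  -2.5]
1.8 [ 4.1 -0.  -2.8]
1.65 [ 5.1 -0.  -3. ]
1.5 [ 6.1 -0.  -3. ]
1.35 [ 7.1 -0.  -2.8]
1.2 [ 8.1 -0.  -2.5]
1.05 [ 9.  -0.  -2.1]
0.9 [ 9.9 -0.  -1.5]
0.75 [10.6 -0.  -0.8]
0.6 [11.3 -0.  -0. ]
0.45 [11.8 -0.   0.8]
0.3 [12.1 -0.   1.8]
0.15 [12.4 -0.   2.8]
0.0 [12.4 -0.   3.8]
[ 0.00069351 -0.00024678 -0.01216983]
```

send_rows:
  series:
    - {"travel": [0.3, 0, -0.4], "dr": [0, 0, 0], "claw": 0.8}
    - {"travel": [0.6, 0, -0.8], "dr": [0, 0, 0], "claw": 0.8}
    - {"travel": [1.0, 0, -1.2], "dr": [0, 0, 0], "claw": 0.8}
    - {"travel": [1.4, 0, -1.5], "dr": [0, 0, 0], "claw": 0.8}
    - {"travel": [2.2, 0, -2.1], "dr": [0, 0, 0], "claw": 0.8}
    - {"travel": [3.1, 0, -2.5], "dr": [0, 0, 0], "claw": 0.8}
    - {"travel": [4.1, 0, -2.8], "dr": [0, 0, 0], "claw": 0.8}
    - {"travel": [5.1, 0, -3.0], "dr": [0, 0, 0], "claw": 0.8}
    - {"travel": [5.6, 0, -3.0], "dr": [0, 0, 0], "claw": 0.8}
    - {"travel": [6.1, 0, -3.0], "dr": [0, 0, 0], "claw": 0.8}

```text
time_s: 20.83
tool_pos: [0.5334, -0.3771, 0.1219]
tool_rot: [-179.9, -0.0, 2.0]
force: [-1.9, 6.2, 2.5]
grip_width: 0.014
```

send_rows:
  series:
    - {"travel": [1.0, 0, 0.2], "dr": [0, 0, 0], "claw": 0.8}
    - {"travel": [2.0, 0, 0.5], "dr": [0, 0, 0], "claw": 0.8}
    - {"travel": [2.9, 0, 0.9], "dr": [0, 0, 0], "claw": 0.8}
    - {"travel": [3.8, 0, 1.5], "dr": [0, 0, 0], "claw": 0.8}
    - {"travel": [4.5, 0, 2.2], "dr": [0, 0, 0], "claw": 0.8}
    - {"travel": [5.2, 0, 3.0], "dr": [0, 0, 0], "claw": 0.8}
    - {"travel": [5.7, 0, 3.8], "dr": [0, 0, 0], "claw": 0.8}
    - {"travel": [6.0, 0, 4.8], "dr": [0, 0, 0], "claw": 0.8}
    - {"travel": [6.2, 0, 5.4], "dr": [0, 0, 0], "claw": 0.8}
    - {"travel": [6.3, 0, 5.8], "dr": [0, 0, 0], "claw": 0.8}
    - {"travel": [6.3, 0, 5.8], "dr": [0, 0, 0], "claw": 0.8}

```text
time_s: 21.75
tool_pos: [0.5996, -0.3746, 0.0633]
tool_rot: [-180.0, -0.3, 2.1]
force: [3.9, 4.3, 0.7]
grip_width: 0.0136
```

```bash
python3 - <<'E'
from h import *
from cell import env
o=env.get_obs();print(o["time_s"],o["tool_pos"],o["tool_rot"],o["qpos"].round(1),o["force"],o["grip_width"])
print(o["tool_pos"]-[.0007,-.0002,-.0122],grip(.15),grip(0))
E
```

```text
21.75 [ 0.5995788  -0.37457714  0.06330655] [-179.99461251   -0.3045594     2.08425611] [ -8.   43.8  57.8  85.8 -38.3  71.5 -33.1] [3.85940723 4.29248919 0.67771618] 0.013591603797472386
[ 0.5988788  -0.37437714  0.07550655] [ 0.59408655 -0.37463983  0.07566179] [ 0.59484963 -0.37461252  0.0655    ]
```

send_rows:
  series:
    - {"travel": [-0.3, 0, 0.3], "dr": [0, 0, 0], "claw": 0.8}
    - {"travel": [-0.3, 0, 0.6], "dr": [0, 0, 0], "claw": 0.8}
    - {"travel": [-0.3, 0, 0.9], "dr": [0, 0, 0], "claw": 0.8}
    - {"travel": [-0.3, 0, 1.1], "dr": [0, 0, 0], "claw": 0.8}
    - {"travel": [-0.3, 0, 1.2], "dr": [0, 0, 0], "claw": 0.8}
    - {"travel": [-0.3, 0, 1.2], "dr": [0, 0, 0], "claw": 0.8}

```text
time_s: 22.25
tool_pos: [0.599, -0.3746, 0.0528]
tool_rot: [179.9, -0.6, 2.1]
force: [8.3, 3.0, 0.6]
grip_width: 0.0141
```

send_rows:
  series:
    - {"travel": [0.3, 0, 0.1], "dr": [0, 0, 0], "claw": 0.8}
    - {"travel": [0.3, 0, 0.3], "dr": [0, 0, 0], "claw": 0.8}
    - {"travel": [0.3, 0, 0.4], "dr": [0, 0, 0], "claw": 0.8}
    - {"travel": [0.3, 0, 0.4], "dr": [0, 0, 0], "claw": 0.8}

```text
time_s: 22.58
tool_pos: [0.599, -0.3746, 0.0477]
tool_rot: [-180.0, -0.3, 2.1]
force: [3.7, 4.5, -0.1]
grip_width: 0.0136
```

send_rows:
  series:
    - {"travel": [0, 0, 0], "dr": [0, 0, 0], "claw": 4}
    - {"travel": [0, 0, 0], "dr": [0, 0, 0], "claw": 4}
    - {"travel": [0, 0, 0], "dr": [0, 0, 0], "claw": 4}
    - {"travel": [0, 0, 0], "dr": [0, 0, 0], "claw": 4}
    - {"travel": [0, 0, -2], "dr": [0, 0, 0], "claw": 4}
    - {"travel": [0, 0, -5], "dr": [0, 0, 0], "claw": 4}
    - {"travel": [0, 0, -8], "dr": [0, 0, 0], "claw": 4}
    - {"travel": [0, 0, -10], "dr": [0, 0, 0], "claw": 4}
    - {"travel": [0, 0, -10], "dr": [0, 0, 0], "claw": 4}
    - {"travel": [0, 0, -10], "dr": [0, 0, 0], "claw": 4}

```text
time_s: 23.42
tool_pos: [0.5951, -0.3779, 0.1486]
tool_rot: [179.9, -0.1, 1.8]
force: [-0.6, -0.7, -1.8]
grip_width: 0.0399
```

```bash
python3 - <<'E'
from h import *
from cell import env
import pickle
o=env.get_obs();print(o["time_s"],o["tool_pos"],o["tool_rot"],o["force"],o["qpos"].round())
c=env.calibration("wrist");a=env.read_camera("wrist");pickle.dump((o,c),open("w8.pkl","wb"))
b=env.read_camera("scene");cs=env.calibration("scene")
cv2.imwrite("pics/w8.png",a);cv2.imwrite("pics/s8.png",b)
oo=np.zeros((400,800,3),np.uint8);oo[:,:400]=cv2.resize(a[100:300,220:420],(400,400),interpolation=3);oo[:,400:]=cv2.resize(b[300:420,360:480],(400,400),interpolation=3);cv2.imwrite("pics/c8.png",oo)
for al in(0,.1,.2,.3): print(al,topix(c,grip(al),True)*2-[440,200],(topix(cs,grip(al))-[360,300])*400/120+[400,0])
E
```

```text
23.4167 [ 0.5951414  -0.37789314  0.14855893] [ 1.79874471e+02 -1.27512996e-01  1.81977484e+00] [-0.64453063 -0.69078176 -1.75932472] [ -9.  40.  61.  82. -35.  79. -35.]
0 [189.77887725 291.20556661] [695.09341612 178.84232879]
0.1 [189.53632215 297.53323318] [697.09172065 172.5118575 ]
0.2 [189.30002071 306.13512075] [698.09359759 166.63908203]
0.3 [189.07460541 317.06648717] [698.0727097  161.28807259]
```

View pics/c8.png

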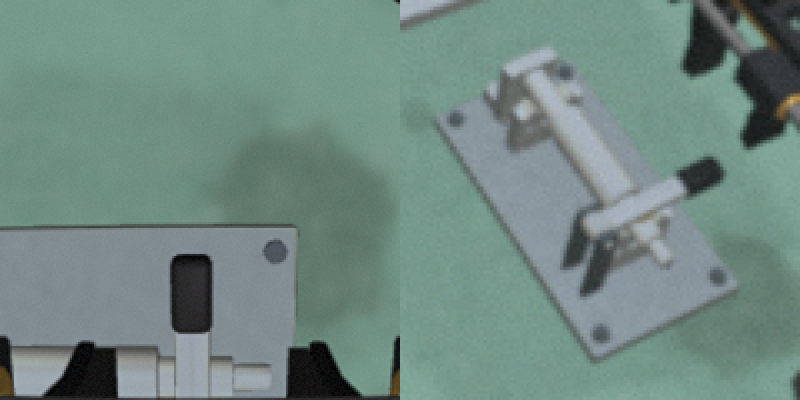

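The strap is over the journal (grip at crop (190,293) / (702,174)) but may sit about 0.1 rad high. I'll press the block with shut fingertips.

send_rows:
  series:
    - {"travel": [0, -0.3, 0], "dr": [0, 0, 0], "claw": 0}
    - {"travel": [0, -0.3, 0], "dr": [0, 0, 0], "claw": 0}
    - {"travel": [0, -0.3, 2], "dr": [0, 0, 0], "claw": 0}
    - {"travel": [0, -0.3, 4], "dr": [0, 0, 0], "claw": 0}
    - {"travel": [0, -0.3, 5.5], "dr": [0, 0, 0], "claw": 0}
    - {"travel": [0, -0.3, 6.2], "dr": [0, 0, 0], "claw": 0}
    - {"travel": [0, -0.3, 6.4], "dr": [0, 0, 0], "claw": 0}
    - {"travel": [0, -0.3, 6.4], "dr": [0, 0, 0], "claw": 0}
    - {"travel": [0, -0.3, 6.4], "dr": [0, 0, 0], "claw": 0}

```text
time_s: 24.27
tool_pos: [0.5952, -0.374, 0.0838]
tool_rot: [179.9, -0.0, 1.9]
force: [0.3, -0.6, -0.3]
grip_width: 0.0008
```

send_rows:
  series:
    - {"travel": [0, 0, 0.2], "dr": [0, 0, 0], "claw": 0}
    - {"travel": [0, 0, 0.4], "dr": [0, 0, 0], "claw": 0}
    - {"travel": [0, 0, 0.6], "dr": [0, 0, 0], "claw": 0}
    - {"travel": [0, 0, 0.8], "dr": [0, 0, 0], "claw": 0}
    - {"travel": [0, 0, 0.8], "dr": [0, 0, 0], "claw": 0}
    - {"travel": [0, 0, 0.8], "dr": [0, 0, 0], "claw": 0}

```text
time_s: 24.77
tool_pos: [0.5949, -0.3735, 0.075]
tool_rot: [180.0, 0.0, 1.9]
force: [0.8, 0.9, 0.5]
grip_width: 0.0006
```

send_rows:
  series:
    - {"travel": [0, 0, 0.1], "dr": [0, 0, 0], "claw": 0}
    - {"travel": [0, 0, 0.2], "dr": [0, 0, 0], "claw": 0}
    - {"travel": [0, 0, 0.3], "dr": [0, 0, 0], "claw": 0}
    - {"travel": [0, 0, 0.3], "dr": [0, 0, 0], "claw": 0}
    - {"travel": [0, 0, 0.3], "dr": [0, 0, 0], "claw": 0}

```text
time_s: 25.18
tool_pos: [0.5948, -0.3735, 0.0719]
tool_rot: [180.0, 0.0, 1.9]
force: [0.4, 0.2, 0.2]
grip_width: 0.0008
```

send_rows:
  series:
    - {"travel": [0, 0, 0.1], "dr": [0, 0, 0], "claw": 0}
    - {"travel": [0, 0, 0.2], "dr": [0, 0, 0], "claw": 0}
    - {"travel": [0, 0, 0.2], "dr": [0, 0, 0], "claw": 0}
    - {"travel": [0, 0, 0.2], "dr": [0, 0, 0], "claw": 0}

```text
time_s: 25.52
tool_pos: [0.595, -0.3736, 0.0706]
tool_rot: [180.0, -0.0, 1.9]
force: [-0.4, 1.6, 4.7]
grip_width: 0.0003
```

send_rows:
  series:
    - {"travel": [0, 0, 0.1], "dr": [0, 0, 0], "claw": 0}
    - {"travel": [0, 0, 0.2], "dr": [0, 0, 0], "claw": 0}
    - {"travel": [0, 0, 0.2], "dr": [0, 0, 0], "claw": 0}
    - {"travel": [0, 0, 0.2], "dr": [0, 0, 0], "claw": 0}

```text
time_s: 25.85
tool_pos: [0.5951, -0.3736, 0.0699]
tool_rot: [-180.0, -0.1, 1.9]
force: [-1.7, 2.1, 11.0]
grip_width: 0.0005
```

send_rows:
  series:
    - {"travel": [0, 0, -1], "dr": [0, 0, 0], "claw": 0}
    - {"travel": [0, 0, -4], "dr": [0, 0, 0], "claw": 0}
    - {"travel": [0, 0, -8], "dr": [0, 0, 0], "claw": 0}
    - {"travel": [0, 0, -12], "dr": [0, 0, 0], "claw": 0}
    - {"travel": [-3, 0, -13], "dr": [0, 0, 0], "claw": 0}
    - {"travel": [-6, 0, -13], "dr": [0, 0, 0], "claw": 0}
    - {"travel": [-9, 0, -13], "dr": [0, 0, 0], "claw": 0}
    - {"travel": [-12, 0, -13], "dr": [0, 0, 0], "claw": 0}
    - {"travel": [-12, 0, -13], "dr": [0, 0, 0], "claw": 0}
    - {"travel": [-12, 0, -13], "dr": [0, 0, 0], "claw": 0}
    - {"travel": [-12, 0, -13], "dr": [0, 0, 0], "claw": 0}

```text
time_s: 26.77
tool_pos: [0.4759, -0.377, 0.1982]
tool_rot: [-180.0, -0.1, 1.9]
force: [0.2, 0.5, -0.2]
grip_width: 0.0004
```

```bash
python3 - <<'E'
from h import *
from cell import env
o=env.get_obs();print(o["time_s"],o["tool_pos"],o["force"])
c=env.calibration("wrist");a=env.read_camera("wrist");b=env.read_camera("scene");cs=env.calibration("scene");t=env.read_camera("top")
oo=np.zeros((600,800,3),np.uint8);oo[:400,:400]=cv2.resize(a[60:260,170:370],(400,400),interpolation=3);oo[:400,400:]=cv2.resize(b[300:420,360:480],(400,400),interpolation=3);oo[400:,:]=cv2.resize(t[185:310,225:475],(800,400))[:200];
oo[400:,:]=cv2.resize(b[180:305,220:400],(800,556))[100:300];cv2.imwrite("pics/c9.png",oo)
for al in(-.05,0,.05,.1): print(al,(topix(c,grip(al),True)-[170,60])*2,(topix(c,grip(al,.081),True)-[170,60])*2,(topix(cs,grip(al))-[360,300])*400/120+[400,0])
E
```

```text
26.7667 [ 0.4758804  -0.37701063  0.19823238] [ 0.21646719  0.53124235 -0.2292491 ]
-0.05 [304.26681221  44.5045653 ] [304.19480193  13.71547173] [693.73105453 182.15861436]
0 [304.30243908  42.84629484] [304.23592253  11.35406507] [695.09341612 178.84232879]
0.05 [304.33973904  41.57037402] [304.27923116   9.42272856] [696.21515194 175.6239719 ]
0.1 [304.37868242  40.6928707 ] [304.32472177   7.94305824] [697.09172065 172.5118575 ]
```

View pics/c9.png

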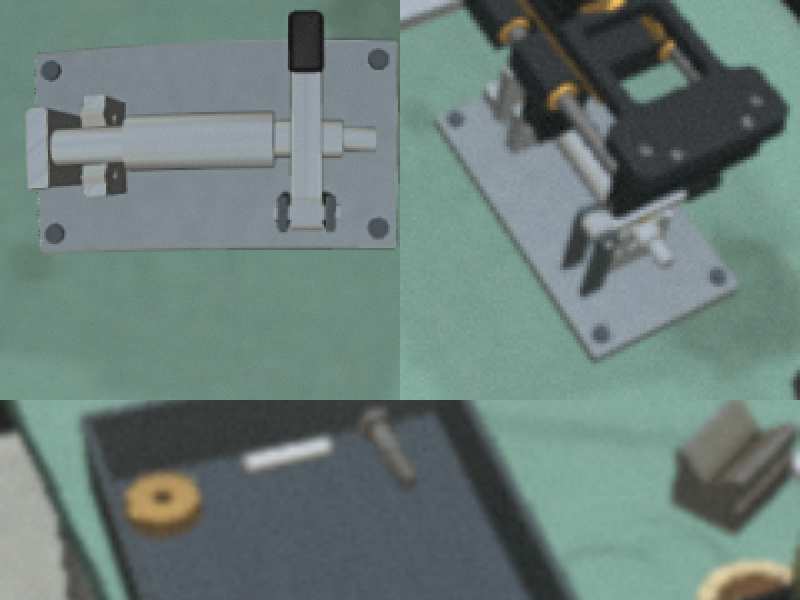

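```bash
python3 - <<'E'
from h import *
from cell import env
c=env.calibration("wrist")
P=lambda *q:((topix(c,fix(*q),True)-[170,60])*2).round(1)
for n,q in {"stop top edge":(0,.063,.061),"face top":(0,.063,.058),"face mid":(0,.063,.05),"step+ top":(0,.031,.062),"step-":(0,-.031,.062),"journal end":(0,-.059,.058),"stub end":(0,-.073,.055)}.items(): print(n,P(*q))
E
```

```text
stop top edge [ 45.1 146.9]
face top [ 47.5 147. ]
face mid [ 53.6 147.4]
step+ top [118.5 142.4]
step- [271.5 138.1]
journal end [341.7 138.6]
stub end [375.7 139.4]
```

```bash
python3 -c "
from cell import env
print(env.sign_off())"
```

```text
the job is handed in; nothing more can be done
None
```

The job is done and handed in at about 27 s on the robot's clock, well inside the 64 s limit.

- **Straightedge:** it lies flat on the bench between the crate and the fixture, seen clear of both in the wrist pictures.
- **Shaft:** it is out of the crate and seated in both V-rests, plain end towards the stop. I slid it along until the tool stopped moving and the push reached about 8 N. In the last picture the face matches the stop within about 0.5 mm, which is as fine as I could measure, so that picture cannot rule out a smaller gap.
- **Other parts:** I moved nothing else in the crate. The last picture showed only part of it, with the gear, one pin and the bolt still there. I did not check the nut, bushing and second pin again after lifting the shaft.
- **Strap:** after I swung it over it seemed up to 0.1 rad high. I pressed the grip block with shut fingers until it stood firm at about 11 N, 70 mm above the bench (72 mm expected when level). The last picture fits an angle of about 0 rad, and the robot is clear of it.

Two things did not go to plan:

- My first turn towards the shaft ran joint 7 up to its 154° limit, so I turned back and gripped from the opposite side.
- I viewed 13 pictures against the budget of 10.

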